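# Lay a marble tile end to end against a spacer on the backing board

### The arm

A 7-joint arm with a two-finger parallel gripper is mounted at the origin on the work surface. World frame = base frame: x ahead of the robot, y to its left, z up, the work surface at z = 0. Lengths are in m, angles in rad, forces in N, time in s.
With the tool pointing down it reaches from about 0.35 to 0.9 m from the base axis. Payload 19.9 kg.
Tool frame: the origin (TCP) lies at the very end of the fingers, on their centre line; the grasp point (between the pads) lies 19 mm behind it; z points along the fingers, y is the line along which they close (so a half turn about z gives the same grasp; the last joint's range is limited). The gripper opens to 85 mm and grips with 20 to 120 N. Pads are 22 mm wide; open, the fingers measure 114 mm over their backs; the gripper's body (76 mm by 85 mm) begins 54 mm behind the grasp point. The pads swing forward as they close: fully open they stand 13 mm farther back than shut.
Start: joints at [-1.312, 0.417, -0.01, 1.614, 0.005, 1.111, -0.053], TCP at [0.185, 0.597, 0.231] pointing down, gripper open.
Joint ranges: [-2.81, 2.81], [-0.39, 2.02], [-1.27, 1.25], [0.06, 2.57], [-1.19, 4.33], [0.19, 2], [-2.82, 2.82]. Speed limits (rad/s): [1.89, 1.89, 2.39, 2.39, 3.01, 3.01, 3.01].

### API

Orientations are given as a unit quaternion [w, x, y, z].
In Python, from station import arm gives the robot as it stands.
- The arm moves only by the tool step_arm, never from a script. Its argument "plan" is a list of rows, each an object with "offset": the shift along the tool's x, y, z in mm, a list of three; "rot": the turn, a rotation vector about the tool's x, y, z in rad, a list of three; "claw": the gripper's target within -1 to 1 (fully open at 1, half-way at 0, shut at -1). A call has 1 to 20 rows; each row shifts and turns the commanded pose from where the row before left it, along the tool's axes as they then stand; what a row does not reach is not made up. A row lasts 1/8 s, in which the tool goes at most 62.5 mm and 10.7 degrees, less where a joint would pass 70% of its speed; a pose out of reach is approached as far as the arm can. A call is refused whole if a number of a shift passes 62.5 or a number of a turn 0.188, either way. A call with a gripper value outside its range is refused whole. The fingers move at their own pace and stop on an object; "newtons" is the grip in N (left out, the last holds). Time passes only in rows, so rows that do not move let the fingers close. It gives the time, the measured TCP pose, the force, the opening and the grip force at its end, in the units of the state.
- arm.get_obs(): the state, without advancing time (a new reading comes with each control period).
- arm.get_image(name): name is "scene" or "top"; returns a dict with "image" (480x640x3 uint8, red, green, blue), "depth" (480x640 float32, m along the optical axis (not along the pixel's ray), 0 where there is no reading), "K" (3x3 intrinsics, pixels), "R" (3x3) and "t" (3): a world point X has camera coordinates R X + t. Camera axes: x right, y down, z forward; pixel columns grow to the right and rows downward; lengths in m; the calibration is good to about 2 mm. A picture is of the moment at which its call begins.
- arm.finish_job(): hands the job in; it is judged then, once.
The state is a dict: "clock": time; "joints": joint angles; "qvel": joint speeds; "tau": joint torques, N m; "tcp_pos": TCP position; "orientation": TCP orientation; "wrist_force": force on the tool from outside, world axes, zero at the start; "ft_torque": the same for the moment, N m; "grip_width": finger opening in m; "finger_force": force on a finger pad.
Only numpy, scipy, OpenCV 4.12 (cv2) and the standard library are available. Lean on these libraries where they do the work, as an engineer would, in place of code of your own. Each camera call takes 0.05 s, during which the arm holds its last target. There are 200 camera calls.

### The job

One white marble tile is already bonded on the dark wooden backing board. First stand the orange spacer upright on the bare part of the board, flat against the free end of that tile and centred on it; then lay the loose white marble tile flat beyond it, end to end and in line with the bonded tile, closed up against the spacer, which stays standing in the joint to keep the gap even. Set the tile down rather than dropping it, and leave the loose terracotta tile alone where it lies.

Things in the scene. Friction and masses are not known exactly. Their poses are not given: they have to be found in the camera images.
- set_tile (a point): White marble tile bonded on the fixed dark wooden board (250 x 130 x 10 mm): 84 mm long (x) x 56 wide (y) x 24 thick. Point: centre of its underside, on the board's top, 10 mm above the table. Its x axis runs level towards the bare part of the board; its free end is the face at x = +42 mm, the bare part reaches x = +191 mm. An end stop 20 mm above the board stands behind the tile.
- white_tile: The loose white marble tile, 84 mm long (x) x 56 mm wide (y) x 24 mm thick (z), about 0.3 kg, lying flat on the table. Origin: centre of its underside. z up. Half turns look the same.
- spacer: The orange plastic spacer, about 60 g, standing upright on the table: 16 mm thick (x) all the way up, 62 mm tall (z). Its foot is 48 mm wide (y) and 28 mm tall; above it a centred gripping tab 30 mm wide (y) rises to 62 mm. Origin: centre of its underside. Half turns look the same. The gap it sets is its 16 mm thickness.
- terracotta_tile: A loose red-brown terracotta tile of the same size (84 x 56 x 24 mm), lying flat on the table; not wanted for this job. Origin: centre of its underside, x along its length, z up.
There are look-alikes about, which are no part of the job. Leave any blue or pink look-alike of the white_tile alone.

How it is judged:
By the outcome, as a careful person would: the job done as asked, in the order asked, and still so for the second after the job is handed in, with the robot touching nothing.
It also fails if it takes over 53 s, if anything falls off the work surface, if the arm or the gripper's body presses on something with over 40 N, if the wrist force passes 120 N, or if a joint passes its speed limit or range.

## Working session

There is one attempt and no reset: what is moved stays moved. The work goes in short steps, Python scripts to look and compute and a tool call to move; the robot and the scene stay as the last step left them, time stands still between calls to the robot, and variables do not carry over. Pictures are saved under pics/ and viewed, at most 12 in all, crops included, and the job is handed in when it is done.

Besides the shell and the picture viewer there is one more tool, called after "Emit:" as name(argument=value, ...) on one line, values as JSON. step_arm: Moves the arm, as the interface text tells. Its arguments: {"type":"object","properties":{"plan":{"type":"array","items":{"type":"object","properties":{"offset":{"type":"array","items":{"type":"number"}},"rot":{"type":"array","items":{"type":"number"}},"claw":{"type":"number"}}}},"newtons":{"type":"number"}},"required":["plan"]}

```bash
mkdir -p pics
cat > h.py <<'E'
import numpy as np, cv2
from station import arm
def grab(n):
    d=arm.get_image(n); np.savez(f'/tmp/{n}.npz',**d); return d
def load(n): return dict(np.load(f'/tmp/{n}.npz'))
def cloud(d):
    K,R,t=d['K'],d['R'],d['t']; z=d['depth']; v,u=np.mgrid[:480,:640]
    c=np.stack([(u-K[0,2])/K[0,0]*z,(v-K[1,2])/K[1,1]*z,z],-1)
    return (c-t)@R
E
python3 - <<'E'
from h import *
for n in('top','scene'):
    d=grab(n); cv2.imwrite(f'pics/{n}1.png',d['image'][:,:,::-1])
    print(n,-d['R'].T@d['t'],d['R'])
o=arm.get_obs();print(o)
E
```

```text
top [ 0.39729652 -0.13489065  1.04043598] [[-0.01330046 -0.99960752 -0.02465588]
 [-0.99869082  0.01449825 -0.04905561]
 [ 0.04939382  0.02397114 -0.99849168]]
scene [ 0.89257774 -0.7796654   0.68191596] [[ 0.84993247  0.52666589 -0.01542194]
 [ 0.32993029 -0.55480563 -0.76376483]
 [-0.41080507  0.64406036 -0.64531035]]
{'clock': 0.1, 'joints': array([-1.31252078,  0.41794185, -0.010283  ,  1.61409899,  0.00468805,
        1.11071681, -0.05301266]), 'qvel': array([-0.00047482, -0.00264028,  0.00189467, -0.00053707, -0.00117262,
       -0.00040908, -0.00085696]), 'tau': array([ 3.60155602e-03, -8.65808272e+01,  6.81294613e-01, -4.35628295e+01,
        1.93578762e-02,  4.82618416e-03, -5.55519534e-05]), 'tcp_pos': array([0.18449056, 0.59682242, 0.23071202]), 'orientation': array([-4.29562667e-05,  1.49341146e-01,  9.88785566e-01, -5.69042995e-04]), 'wrist_force': array([-0.2805185 ,  0.17012242,  0.54741731]), 'ft_torque': array([-0.0404611 ,  0.04137894,  0.00674412]), 'finger_force': 0.0, 'grip_width': 0.08553566736556746}
```

View pics/top1.png

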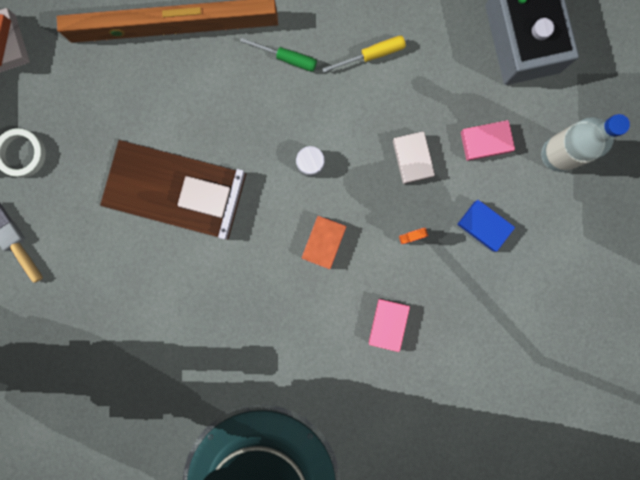

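View pics/scene1.png

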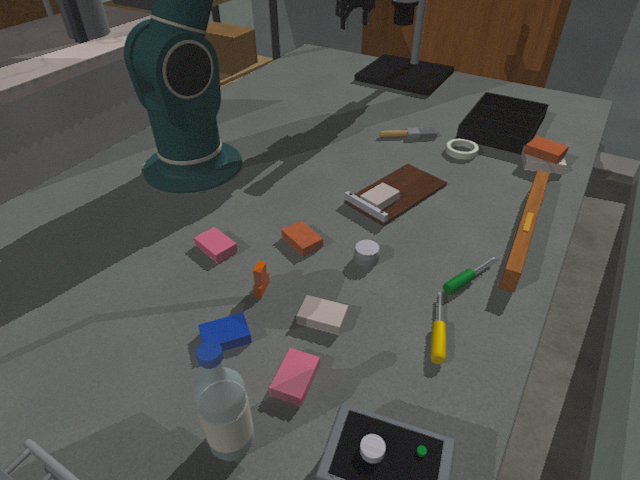

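Top view: bonded tile on the board at (203,197), with the end stop at (231,205) and the bare board towards (120,175). The spacer is at (413,236). White candidates are the tile at (413,158), the white disc at (311,160), which is round so it's out, and a white/terracotta stack at the left edge (5,40), which isn't lying free. (413,158) fits. I'll confirm it in an enlarged crop and measure.

Run:
```python
from h import *
d=load('top'); im=d['image']; P=cloud(d)
crops=[im[115:255,380:530],im[130:250,90:260]]
cv2.imwrite('pics/crop.png',np.hstack([cv2.resize(c,(390,400),interpolation=cv2.INTER_CUBIC) for c in crops])[:,:,::-1])
def rep(name,box,zlo,zhi):
    r0,r1,c0,c1=box; p=P[r0:r1,c0:c1].reshape(-1,3); v=d['depth'][r0:r1,c0:c1].ravel()>0
    p=p[v&(p[:,2]>zlo)&(p[:,2]<zhi)]
    r=cv2.minAreaRect((p[:,:2]*1000).astype(np.float32)); b=cv2.boxPoints(r)
    e=b[1]-b[0]; f=b[2]-b[1]; L=e if np.linalg.norm(e)>np.linalg.norm(f) else f
    print(name,len(p),'z',np.round(np.percentile(p[:,2],[5,50,95])*1000,1),'c',np.round(r[0],1),'size',np.round(r[1],1),'yaw',round(np.degrees(np.arctan2(L[1],L[0]))%180,1))
rep('white',(125,190,385,440),.019,.03)
rep('terra',(205,275,295,352),.019,.03)
rep('spacer all',(222,252,392,432),.012,.08)
rep('spacer foot',(222,252,392,432),.020,.035)
rep('spacer tab',(222,252,392,432),.055,.07)
rep('set',(170,220,172,229),.029,.04)
rep('board',(135,240,95,246),.006,.014)
rep('stop+set',(135,240,95,250),.024,.05)
rep('table',(240,300,150,290),-.02,.02)
```

```text
white 1411 z [21.2 24.4 27.5] c [ 598.2 -288.1] size [84.6 57.4] yaw 12.3
terra 1400 z [21.2 24.2 27.2] c [ 444.2 -120.5] size [55.9 84. ] yaw 158.4
spacer all 250 z [25.2 60.9 64.9] c [ 453.7 -284.3] size [15.9 48.3] yaw 106.6
spacer foot 68 z [24.4 27.9 31.4] c [ 453.1 -284.6] size [15.8 48.3] yaw 104.5
spacer tab 161 z [58.8 62.1 65.2] c [ 453.6 -284. ] size [15.5 30.3] yaw 107.6
set 1466 z [30.8 34.  37.2] c [527.2  91.6] size [97.4 58.7] yaw 73.7
board 6926 z [ 7.1 10.2 13. ] c [545.2 164.6] size [275.9 181.4] yaw 85.7
stop+set 1940 z [28.1 33.3 36.9] c [528.5  89.7] size [100.2 129.9] yaw 164.0
table 8367 z [-3.   0.2  3.2] c [396.2  75.5] size [263.2 110.9] yaw 89.3
```

View pics/crop.png

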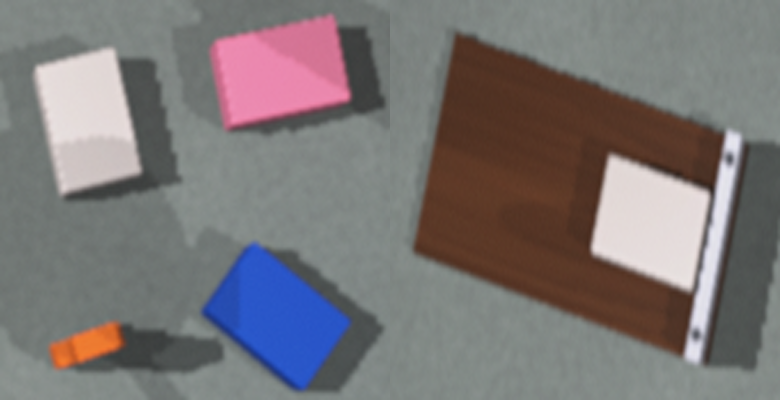

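White tile at (413,158) is confirmed: 84.6 x 57.4, top at 24 mm. Next I'll refine the bonded tile, whose mask merged with the end stop, and cross-check with the scene camera.

```bash
cat >> h.py <<'E'
def onplane(d,uv,z):
    uv=np.asarray(uv,float); r=np.c_[uv,np.ones(len(uv))]@np.linalg.inv(d['K']).T@d['R']; c=-d['R'].T@d['t']
    return c+r*((z-c[2])/r[:,2])[:,None]
def mask(d,box,kind,zlo,zhi):
    r0,r1,c0,c1=box; hsv=cv2.cvtColor(d['image'],cv2.COLOR_RGB2HSV).astype(int); P=cloud(d)
    H,S,V=hsv[...,0],hsv[...,1],hsv[...,2]
    m={'white':(S<50)&(V>130),'orange':(H<15)&(S>120),'any':S>-1}[kind]
    m=m&(P[...,2]>zlo)&(P[...,2]<zhi)&(d['depth']>0); k=np.zeros_like(m); k[r0:r1,c0:c1]=1; m&=k; return m
def rect(d,m,z):
    v,u=np.nonzero(m); p=onplane(d,np.c_[u,v],z)[:,:2]*1000
    return p
E
python3 - <<'E'
from h import *
for n,bs,bw in(('top',(165,225,168,246),(125,190,385,440)),('scene',(175,222,340,405),(290,335,290,352))):
    d=load(n)
    m=mask(d,bs,'white',.022,.045); p=rect(d,m,.034)
    best=None
    for a in np.arange(66,82,.5):
        t=np.radians(a); x=p@[np.cos(t),np.sin(t)]; y=p@[-np.sin(t),np.cos(t)]
        hi=np.percentile(x,99.); k=(x>hi-70)
        w=np.ptp(np.percentile(y[k],[1,99]))
        # free-end sharpness + sides
        if best is None or w<best[0]: best=(w,a)
    a=best[1]; t=np.radians(a); x=p@[np.cos(t),np.sin(t)]; y=p@[-np.sin(t),np.cos(t)]
    k=x>np.percentile(x,99)-70; lo,hi=np.percentile(y[k],[.5,99.5])
    # end: per-strip max
    e=[x[(y>q)&(y<=q+6)].max() for q in np.arange(lo+4,hi-9,6)]
    print(n,'set yaw',a,'w',hi-lo,'ymid',(lo+hi)/2,'end',np.round(e,1))
    xe=np.mean(e)+.8
    print('  end centre',np.round(xe*np.array([np.cos(t),np.sin(t)])+(lo+hi)/2*np.array([-np.sin(t),np.cos(t)]),1))
    m=mask(d,bw,'white',.018,.032); q=rect(d,m,.024); r=cv2.minAreaRect(q.astype(np.float32)); print('  white',np.round(r[0],1),np.round(r[1],1),round(r[2],1))
d=load('top')
# board long edges by dark wood colour
im=d['image'].astype(int); m=(im[...,0]-im[...,2]>20)&(im.sum(2)<260); m[:130]=0;m[245:]=0;m[:,:95]=0;m[:,250:]=0
p=rect(d,m,.010); r=cv2.minAreaRect(p.astype(np.float32)); print('board',np.round(r[0],1),np.round(r[1],1),r[2])
m=mask(d,(222,252,392,432),'orange',.05,.075); q=rect(d,m,.062); r=cv2.minAreaRect(q.astype(np.float32)); print('tab',np.round(r[0],1),np.round(r[1],1),r[2])
E
```

```text
top set yaw 75.0 w 55.76612013445384 ymid -486.8713065060929 end [272.3 272.7 272.6 272.1 272.5 272.8 272.7 273.1]
  end centre [541.  138.1]
  white [ 597.7 -287.4] [84.6 56.6] 12.6
scene set yaw 74.5 w 54.49403115565133 ymid -481.8657735146932 end [274.4 274.3 274.2 274.  273.9 273.7 273.6]
  end centre [537.8 136. ]
  white [ 595.  -289.5] [83.1 55.1] 12.4
board [550.2 169.8] [228.7 128.9] 74.27690124511719
tab [ 453.5 -283.6] [15.5 31.5] 17.6427059173584
```

Both cameras agree up to a common shift of about 3 mm (calibration), so I'll use the mean. The bonded tile's free-end centre is about (539,137), yaw 74.5. The spacer is at (452,-285) with yaw 17, and the white tile is at (596,-288) with yaw 12.5. Next is a helper to turn targets into tool-frame rows.

```bash
cat > go.py <<'E'
import sys,json
from h import *
from scipy.spatial.transform import Rotation as Ro
def rows(legs,p=None,R=None):
    o=arm.get_obs()
    if p is None: p=o['tcp_pos']*1000; q=o['orientation']; R=Ro.from_quat(q[[1,2,3,0]])
    out=[]
    for x,y,z,yaw,n in legs:   # yaw of tool y axis, tool z down
        t=np.radians(yaw); Y=np.array([np.cos(t),np.sin(t),0]); Z=np.array([0,0,-1.]); T=Ro.from_matrix(np.c_[np.cross(Y,Z),Y,Z])
        dr=(R.inv()*T).as_rotvec()/n; dp=(np.array([x,y,z])-p)/n; n=int(n)
        for i in range(n):
            off=np.round(R.inv().apply(dp),1); rr=np.round(dr,3); out.append((off.tolist(),rr.tolist()))
            p=p+R.apply(off); R=R*Ro.from_rotvec(rr)
    for a,b in out: print(a,b)
    print(np.round(p,1))
if __name__=='__main__': rows(json.loads(sys.argv[1]))
E
python3 go.py '[[500,150,230,0,9],[452,-285,150,-73,11]]'
```

```text
[-48.2, -37.1, 0.1] [-0.0, 0.0, 0.141]
[-52.9, -29.9, 0.1] [-0.0, 0.0, 0.141]
[-56.6, -22.2, 0.1] [-0.0, 0.0, 0.141]
[-59.1, -14.0, 0.1] [-0.0, 0.0, 0.141]
[-60.5, -5.6, 0.1] [-0.0, 0.0, 0.141]
[-60.7, 3.0, 0.1] [-0.0, 0.0, 0.141]
[-59.7, 11.5, 0.1] [-0.0, 0.0, 0.141]
[-57.5, 19.7, 0.1] [-0.0, 0.0, 0.141]
[-54.1, 27.6, 0.1] [-0.0, 0.0, 0.141]
[-39.5, -4.4, 7.3] [0.0, 0.0, 0.116]
[-39.8, 0.2, 7.3] [0.0, 0.0, 0.116]
[-39.5, 4.8, 7.3] [0.0, 0.0, 0.116]
[-38.7, 9.3, 7.3] [0.0, 0.0, 0.116]
[-37.3, 13.7, 7.3] [0.0, 0.0, 0.116]
[-35.5, 17.9, 7.3] [0.0, 0.0, 0.116]
[-33.2, 21.9, 7.3] [0.0, 0.0, 0.116]
[-30.4, 25.6, 7.3] [0.0, 0.0, 0.116]
[-27.3, 29.0, 7.3] [0.0, 0.0, 0.116]
[-23.7, 31.9, 7.3] [0.0, 0.0, 0.116]
[-19.9, 34.5, 7.3] [0.0, 0.0, 0.116]
[ 452.  -284.9  150.4]
```

Emit:
step_arm(plan=[{"offset": [-48,-37,0],"rot": [0,0,0.14],"claw": 1},{"offset": [-53,-30,0],"rot": [0,0,0.14],"claw": 1},{"offset": [-57,-22,0],"rot": [0,0,0.14],"claw": 1},{"offset": [-59,-14,0],"rot": [0,0,0.14],"claw": 1},{"offset": [-60,-6,0],"rot": [0,0,0.14],"claw": 1},{"offset": [-61,3,0],"rot": [0,0,0.14],"claw": 1},{"offset": [-60,11,0],"rot": [0,0,0.14],"claw": 1},{"offset": [-57,20,0],"rot": [0,0,0.14],"claw": 1},{"offset": [-54,28,0],"rot": [0,0,0.14],"claw": 1},{"offset": [-40,-4,7],"rot": [0,0,0.12],"claw": 1},{"offset": [-40,0,7],"rot": [0,0,0.12],"claw": 1},{"offset": [-39,5,7],"rot": [0,0,0.12],"claw": 1},{"offset": [-39,9,7],"rot": [0,0,0.12],"claw": 1},{"offset": [-37,14,7],"rot": [0,0,0.12],"claw": 1},{"offset": [-35,18,7],"rot": [0,0,0.11],"claw": 1},{"offset": [-33,22,7],"rot": [0,0,0.11],"claw": 1},{"offset": [-30,26,7],"rot": [0,0,0.11],"claw": 1},{"offset": [-27,29,7],"rot": [0,0,0.11],"claw": 1},{"offset": [-24,32,7],"rot": [0,0,0.11],"claw": 1},{"offset": [-20,34,7],"rot": [0,0,0.11],"claw": 1}])

```text
clock: 2.6
tcp_pos: [0.4562, -0.2838, 0.1539]
orientation: [-0.0, 0.987, 0.159, -0.0]
wrist_force: [0.7, -0.3, 0.6]
grip_width: 0.0853
finger_force: 0.0
```

```bash
python3 go.py '[[452,-285,105,-73,6],[452,-285,35,-73,4]]'
```

```text
[-0.7, -0.0, 8.2] [-0.0, 0.0, 0.004]
[-0.7, -0.0, 8.2] [-0.0, 0.0, 0.004]
[-0.7, -0.0, 8.2] [-0.0, 0.0, 0.004]
[-0.7, -0.0, 8.2] [-0.0, 0.0, 0.004]
[-0.7, -0.0, 8.2] [-0.0, 0.0, 0.004]
[-0.7, -0.0, 8.2] [-0.0, 0.0, 0.004]
[-0.0, -0.0, 17.4] [-0.0, 0.0, -0.001]
[-0.0, -0.0, 17.4] [-0.0, 0.0, -0.001]
[-0.0, -0.0, 17.4] [-0.0, 0.0, -0.001]
[-0.0, -0.0, 17.4] [-0.0, 0.0, -0.001]
[ 452.1 -285.1   35.1]
```

Emit:
step_arm(plan=[{"offset": [-2,0,20],"rot": [0,0,0.013],"claw": 1},{"offset": [-2,0,20],"rot": [0,0,0.013],"claw": 1},{"offset": [0,0,20],"claw": 1},{"offset": [0,0,20],"claw": 1},{"offset": [0,0,20],"claw": 1},{"offset": [0,0,12],"claw": 1},{"offset": [0,0,6],"claw": 1},{"offset": [0,0,0],"claw": 1}])

```text
invalid input
```

Emit:
step_arm(plan=[{"claw": 0.3},{"claw": 0},{"claw": -0.2},{"claw": -0.5},{"claw": -1},{"claw": -1},{"claw": -1},{"claw": -1}], newtons=40)

```text
invalid input
```

Run:
```python
from h import *
o=arm.get_obs();print(o['tcp_pos'],o['orientation'],o['grip_width'],o['finger_force'],o['wrist_force'])
a=grab('top')['image'][205:265,370:450];b=grab('scene')['image'][200:320,180:340]
cv2.imwrite('pics/g.png',np.hstack([cv2.resize(a,(400,300)),cv2.resize(b,(400,300))])[:,:,::-1])
```

```text
[ 0.45615183 -0.28384739  0.15394345] [-4.77523678e-05  9.87352516e-01  1.58540215e-01 -8.63774003e-05] 0.08528088991037204 0.0 [ 0.65966311 -0.28273445  0.59353356]
```

View pics/g.png

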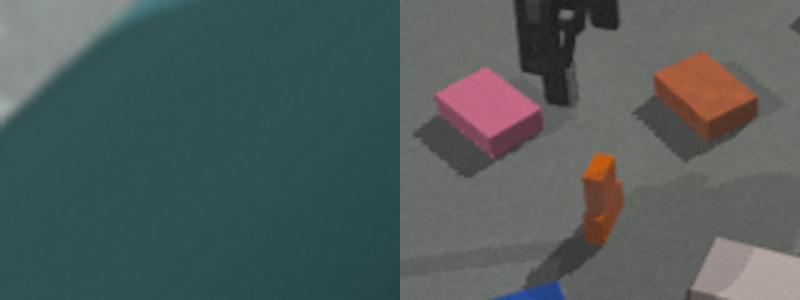

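The moves were refused because every row needs all its keys. The picture shows the gripper still above, with the spacer untouched at about (600,200) in the crop.

Emit:
step_arm(plan=[{"offset": [-2,0,20],"rot": [0,0,0.013],"claw": 1},{"offset": [-2,0,20],"rot": [0,0,0.013],"claw": 1},{"offset": [0,0,20],"rot": [0,0,0],"claw": 1},{"offset": [0,0,20],"rot": [0,0,0],"claw": 1},{"offset": [0,0,20],"rot": [0,0,0],"claw": 1},{"offset": [0,0,12],"rot": [0,0,0],"claw": 1},{"offset": [0,0,6],"rot": [0,0,0],"claw": 1},{"offset": [0,0,0],"rot": [0,0,0],"claw": 1}])

```text
clock: 3.7
tcp_pos: [0.4526, -0.2841, 0.0363]
orientation: [0.0, 0.989, 0.147, -0.0]
wrist_force: [0.2, -0.6, 0.1]
grip_width: 0.0854
finger_force: 0.0
```

Run:
```python
from h import *
o=arm.get_obs();print(o['tcp_pos'],o['orientation'],o['wrist_force'])
b=grab('scene')['image'][200:320,180:340]
cv2.imwrite('pics/g2.png',cv2.resize(b,(640,480))[:,:,::-1])
```

```text
[ 0.45263257 -0.28410188  0.03629826] [ 4.79610459e-05  9.89096383e-01  1.47269623e-01 -2.09243108e-05] [ 0.1701432  -0.61122262  0.12445736]
```

View pics/g2.png

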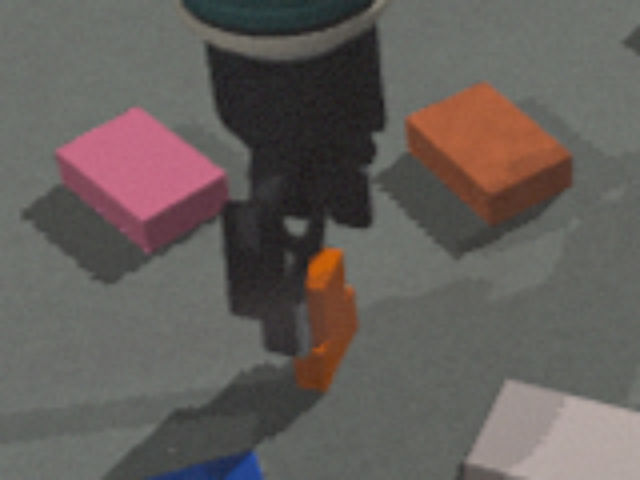

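The gripper straddles the tab: near fingertip at (285,350), far one at (350,215), and the tab midway at (325,280). Closing.

Emit:
step_arm(plan=[{"offset": [0,0,0],"rot": [0,0,0],"claw": 0.2},{"offset": [0,0,0],"rot": [0,0,0],"claw": 0},{"offset": [0,0,0],"rot": [0,0,0],"claw": -0.2},{"offset": [0,0,0],"rot": [0,0,0],"claw": -0.4},{"offset": [0,0,0],"rot": [0,0,0],"claw": -1},{"offset": [0,0,0],"rot": [0,0,0],"claw": -1},{"offset": [0,0,0],"rot": [0,0,0],"claw": -1},{"offset": [0,0,0],"rot": [0,0,0],"claw": -1}], newtons=40)

```text
clock: 4.75
tcp_pos: [0.4528, -0.284, 0.0365]
orientation: [0.0, 0.989, 0.147, 0.0]
wrist_force: [-0.3, 1.0, 5.9]
grip_width: 0.0292
finger_force: 42.2
```

Emit:
step_arm(plan=[{"offset": [0,0,-10],"rot": [0,0,0],"claw": -1},{"offset": [0,0,-20],"rot": [0,0,0],"claw": -1},{"offset": [0,0,-30],"rot": [0,0,0],"claw": -1},{"offset": [0,0,-30],"rot": [0,0,0],"claw": -1},{"offset": [0,0,-20],"rot": [0,0,0],"claw": -1}])

```text
clock: 5.38
tcp_pos: [0.4529, -0.2842, 0.1486]
orientation: [0.0, 0.989, 0.147, 0.001]
wrist_force: [0.3, 0.6, -1.4]
grip_width: 0.0292
finger_force: 41.4
```

```bash
python3 go.py '[[546,146,145,-15.5,13]]'
```

```text
[16.5, -29.6, 0.3] [0.0, -0.0, -0.077]
[18.7, -28.2, 0.3] [0.0, -0.0, -0.077]
[20.8, -26.7, 0.3] [0.0, -0.0, -0.077]
[22.8, -25.0, 0.3] [0.0, -0.0, -0.077]
[24.7, -23.2, 0.3] [0.0, -0.0, -0.077]
[26.4, -21.2, 0.3] [0.0, -0.0, -0.077]
[27.9, -19.1, 0.3] [0.0, -0.0, -0.077]
[29.3, -16.9, 0.3] [0.0, -0.0, -0.077]
[30.5, -14.6, 0.3] [0.0, -0.0, -0.077]
[31.6, -12.2, 0.3] [0.0, -0.0, -0.077]
[32.4, -9.7, 0.3] [0.0, -0.0, -0.077]
[33.1, -7.2, 0.3] [0.0, -0.0, -0.077]
[33.5, -4.7, 0.3] [0.0, -0.0, -0.077]
[545.9 145.9 144.6]
```

```bash
python3 go.py '[[545,158,120,-15.5,14]]'
```

```text
[15.5, -28.3, 2.0] [0.0, -0.0, -0.072]
[17.5, -27.1, 2.0] [0.0, -0.0, -0.072]
[19.4, -25.8, 2.0] [0.0, -0.0, -0.072]
[21.2, -24.3, 2.0] [0.0, -0.0, -0.072]
[22.9, -22.7, 2.0] [0.0, -0.0, -0.072]
[24.5, -21.0, 2.0] [0.0, -0.0, -0.072]
[25.9, -19.2, 2.0] [0.0, -0.0, -0.072]
[27.2, -17.3, 2.0] [0.0, -0.0, -0.072]
[28.4, -15.3, 2.0] [0.0, -0.0, -0.072]
[29.4, -13.2, 2.0] [0.0, -0.0, -0.072]
[30.3, -11.1, 2.0] [0.0, -0.0, -0.072]
[31.0, -8.9, 2.0] [0.0, -0.0, -0.072]
[31.6, -6.6, 2.0] [0.0, -0.0, -0.072]
[32.0, -4.3, 2.0] [0.0, -0.0, -0.072]
[545.  157.9 120.5]
```

Emit:
step_arm(plan=[{"offset": [15.5,-28.5,2],"rot": [0,0,-0.072],"claw": -1},{"offset": [17.5,-27,2],"rot": [0,0,-0.072],"claw": -1},{"offset": [19.5,-26,2],"rot": [0,0,-0.072],"claw": -1},{"offset": [21,-24.5,2],"rot": [0,0,-0.072],"claw": -1},{"offset": [23,-22.5,2],"rot": [0,0,-0.072],"claw": -1},{"offset": [24.5,-21,2],"rot": [0,0,-0.072],"claw": -1},{"offset": [26,-19,2],"rot": [0,0,-0.072],"claw": -1},{"offset": [27,-17.5,2],"rot": [0,0,-0.072],"claw": -1},{"offset": [28.5,-15.5,2],"rot": [0,0,-0.072],"claw": -1},{"offset": [29.5,-13,2],"rot": [0,0,-0.072],"claw": -1},{"offset": [30.5,-11,2],"rot": [0,0,-0.072],"claw": -1},{"offset": [31,-9,2],"rot": [0,0,-0.072],"claw": -1},{"offset": [31.5,-6.5,2],"rot": [0,0,-0.072],"claw": -1},{"offset": [32,-4.5,2],"rot": [0,0,-0.072],"claw": -1},{"offset": [0,0,0],"rot": [0,0,0],"claw": -1},{"offset": [0,0,0],"rot": [0,0,0],"claw": -1}])

```text
clock: 7.38
tcp_pos: [0.5446, 0.1586, 0.1181]
orientation: [0.0, 0.795, 0.607, -0.0]
wrist_force: [-0.4, 0.2, -0.7]
grip_width: 0.0292
finger_force: 41.4
```

```bash
python3 - <<'E'
from h import *
o=arm.get_obs();print(o['tcp_pos'],o['orientation'],o['wrist_force'])
a=grab('scene')['image'][110:230,320:480];b=grab('top')['image'][130:250,90:250]
cv2.imwrite('pics/g3.png',np.hstack([cv2.resize(x,(400,300),interpolation=cv2.INTER_CUBIC) for x in (a,b)])[:,:,::-1])
E
python3 go.py '[[545,156,70,-15.5,4]]'
```

```text
[0.54457551 0.15855719 0.11813551] [ 1.83515153e-04  7.94852102e-01  6.06803117e-01 -2.80542419e-04] [-0.39884601  0.16884318 -0.66216581]
[-0.4, 0.2, 12.1] [0.0, 0.0, 0.001]
[-0.4, 0.2, 12.1] [0.0, 0.0, 0.001]
[-0.4, 0.2, 12.1] [0.0, 0.0, 0.001]
[-0.4, 0.2, 12.1] [0.0, 0.0, 0.001]
[544.9 156.2  69.9]
```

View pics/g3.png

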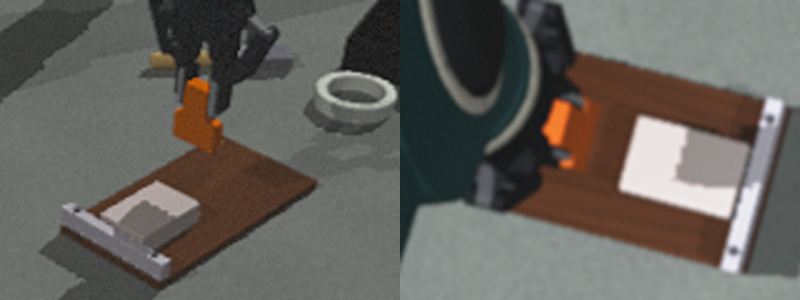

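The spacer is in hand. In the right (top) crop it sits at (570,130) beyond the tile's free end at (630,155). I'll lower it to just above the board and measure its lateral offset there.

Emit:
step_arm(plan=[{"offset": [0,0,20],"rot": [0,0,0],"claw": -1},{"offset": [0,0,20],"rot": [0,0,0],"claw": -1},{"offset": [0,0,15],"rot": [0,0,0],"claw": -1},{"offset": [0,0,9],"rot": [0,0,0],"claw": -1},{"offset": [0,0,0],"rot": [0,0,0],"claw": -1},{"offset": [0,0,0],"rot": [0,0,0],"claw": -1}])

```text
clock: 8.22
tcp_pos: [0.5448, 0.1587, 0.0547]
orientation: [0.0, 0.795, 0.607, 0.0]
wrist_force: [0.3, -0.6, -0.3]
grip_width: 0.0292
finger_force: 41.4
```

Run:
```python
from h import *
o=arm.get_obs();p=o['tcp_pos']*1000;print(p,o['orientation'],o['wrist_force'])
t=np.radians(74.5);ux=np.array([np.cos(t),np.sin(t)]);uy=np.array([-np.sin(t),np.cos(t)])
zb=p[2]/1000-.0364
for n,box in(('top',(130,220,90,190)),('scene',(110,200,360,460))):
    d=grab(n); 
    for nm,z in(('foot top',zb+.028),):
        m=mask(d,box,'orange',z-.012,z+.005); q=rect(d,m,z); x=q@ux;y=q@uy
        print(n,nm,len(q),'x',np.round(np.percentile(x,[1,50,99]),1),'y',np.round(np.percentile(y,[0,1,50,99,100]),1),'tcp',np.round([p[:2]@ux,p[:2]@uy],1))
a=load('scene')['image'][120:210,360:480];b=load('top')['image'][140:230,110:230]
cv2.imwrite('pics/g4.png',np.hstack([cv2.resize(x,(400,300),interpolation=cv2.INTER_CUBIC) for x in (a,b)])[:,:,::-1])
```

```text
[544.81571807 158.67810007  54.73713185] [1.36855511e-04 7.94959994e-01 6.06661785e-01 2.62149892e-04] [ 0.31740695 -0.61495197 -0.34431196]
top foot top 90 x [286.1 289.7 295.7] y [-508.  -507.6 -484.1 -460.6 -460.2] tcp [ 298.5 -482.6]
scene foot top 119 x [272.7 284.8 302. ] y [-514.7 -514.  -491.1 -457.6 -456.9] tcp [ 298.5 -482.6]
```

View pics/g4.png

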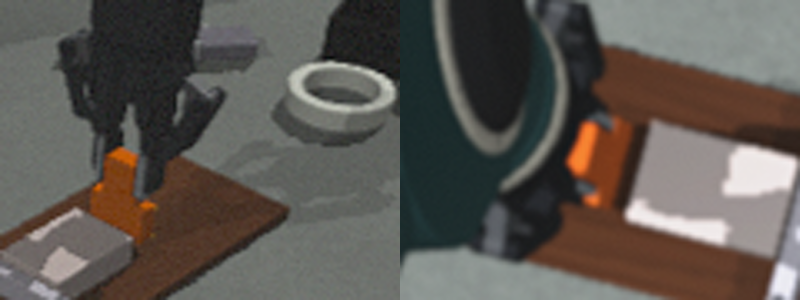

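Laterally the spacer is centred within 0.3 mm in the top view (-484.1 against the tile's -484.4). Next: lower it, close up to the tile in small steps, and watch the force.

Emit:
step_arm(plan=[{"offset": [0,0,4],"rot": [0,0,0],"claw": -1},{"offset": [0,0,3],"rot": [0,0,0],"claw": -1},{"offset": [-4,0,0],"rot": [0,0,0],"claw": -1},{"offset": [-4,0,0],"rot": [0,0,0],"claw": -1},{"offset": [-2,0,0],"rot": [0,0,0],"claw": -1},{"offset": [-1,0,0],"rot": [0,0,0],"claw": -1},{"offset": [0,0,0],"rot": [0,0,0],"claw": -1}])

```text
clock: 9.2
tcp_pos: [0.5416, 0.1481, 0.0474]
orientation: [0.0, 0.795, 0.607, 0.0]
wrist_force: [-0.2, -1.0, -0.2]
grip_width: 0.0293
finger_force: 41.4
```

Emit:
step_arm(plan=[{"offset": [-1,0,0],"rot": [0,0,0],"claw": -1},{"offset": [0,0,0],"rot": [0,0,0],"claw": -1}])

```text
clock: 9.45
tcp_pos: [0.5414, 0.147, 0.0473]
orientation: [0.0, 0.795, 0.607, 0.0]
wrist_force: [-0.1, -0.8, -1.0]
grip_width: 0.0292
finger_force: 41.4
```

Emit:
step_arm(plan=[{"offset": [-1,0,0],"rot": [0,0,0],"claw": -1},{"offset": [0,0,0],"rot": [0,0,0],"claw": -1}])

```text
clock: 9.7
tcp_pos: [0.5412, 0.1464, 0.0473]
orientation: [-0.0, 0.795, 0.607, 0.0]
wrist_force: [1.5, 2.4, -0.7]
grip_width: 0.029
finger_force: 41.3
```

Emit:
step_arm(plan=[{"offset": [-1,0,0],"rot": [0,0,0],"claw": -1},{"offset": [0,0,0],"rot": [0,0,0],"claw": -1}])

```text
clock: 9.95
tcp_pos: [0.5411, 0.1462, 0.0474]
orientation: [-0.0, 0.795, 0.607, 0.001]
wrist_force: [2.1, 6.7, -2.1]
grip_width: 0.0291
finger_force: 41.1
```

Contact with the tile end, about 6 N. Setting it down on the board.

Emit:
step_arm(plan=[{"offset": [-0.5,0,0.7],"rot": [0,0,0],"claw": -1},{"offset": [0,0,0.5],"rot": [0,0,0],"claw": -1},{"offset": [0,0,0],"rot": [0,0,0],"claw": -1}])

```text
clock: 10.32
tcp_pos: [0.5413, 0.1462, 0.0466]
orientation: [-0.0, 0.795, 0.607, 0.001]
wrist_force: [1.9, 9.2, 3.5]
grip_width: 0.0291
finger_force: 41.9
```

Emit:
step_arm(plan=[{"offset": [0,0,0.5],"rot": [0,0,0],"claw": -1},{"offset": [0,0,0.3],"rot": [0,0,0],"claw": -1},{"offset": [0,0,0],"rot": [0,0,0],"claw": -1}])

```text
clock: 10.7
tcp_pos: [0.5414, 0.1462, 0.0464]
orientation: [-0.0, 0.795, 0.607, 0.001]
wrist_force: [-1.8, 8.2, 17.6]
grip_width: 0.0293
finger_force: 43.6
```

Emit:
step_arm(plan=[{"offset": [0.5,0,-0.8],"rot": [0,0,0],"claw": -1},{"offset": [0,0,0],"rot": [0,0,0],"claw": -1},{"offset": [0,0,0],"rot": [0,0,0],"claw": -0.2},{"offset": [0,0,0],"rot": [0,0,0],"claw": -0.1},{"offset": [0,0,0],"rot": [0,0,0],"claw": 0.1},{"offset": [0,0,0],"rot": [0,0,0],"claw": 0.1},{"offset": [0,0,-10],"rot": [0,0,0],"claw": 0.1},{"offset": [0,0,-20],"rot": [0,0,0],"claw": 0.1},{"offset": [0,0,-35],"rot": [0,0,0],"claw": 0.3},{"offset": [0,0,-35],"rot": [0,0,0],"claw": 1}], newtons=20)

```text
clock: 11.95
tcp_pos: [0.5409, 0.145, 0.1485]
orientation: [0.0, 0.795, 0.607, 0.0]
wrist_force: [-0.2, -1.0, -0.7]
grip_width: 0.072
finger_force: 0.0
```

```bash
python3 go.py '[[545,0,160,-45,4],[596.5,-288.3,110,-77.5,10]]'
```

```text
[-34.7, 10.6, -2.9] [0.0, -0.0, 0.13]
[-33.0, 15.0, -2.9] [0.0, -0.0, 0.13]
[-30.8, 19.1, -2.9] [0.0, -0.0, 0.13]
[-28.1, 23.0, -2.9] [0.0, -0.0, 0.13]
[-16.7, 24.1, 5.0] [0.0, -0.0, 0.057]
[-15.3, 25.0, 5.0] [0.0, -0.0, 0.057]
[-13.9, 25.8, 5.0] [0.0, -0.0, 0.057]
[-12.4, 26.5, 5.0] [0.0, -0.0, 0.057]
[-10.8, 27.2, 5.0] [0.0, -0.0, 0.057]
[-9.3, 27.8, 5.0] [0.0, -0.0, 0.057]
[-7.7, 28.3, 5.0] [0.0, -0.0, 0.057]
[-6.1, 28.7, 5.0] [0.0, -0.0, 0.057]
[-4.4, 29.0, 5.0] [0.0, -0.0, 0.057]
[-2.8, 29.2, 5.0] [0.0, -0.0, 0.057]
[ 596.5 -288.6  110.1]
```

Emit:
step_arm(plan=[{"offset": [-34.5,10.5,-3],"rot": [0,0,0.13],"claw": 1},{"offset": [-33,15,-3],"rot": [0,0,0.13],"claw": 1},{"offset": [-31,19,-3],"rot": [0,0,0.13],"claw": 1},{"offset": [-28,23,-3],"rot": [0,0,0.13],"claw": 1},{"offset": [-16.5,24,5],"rot": [0,0,0.057],"claw": 1},{"offset": [-15.5,25,5],"rot": [0,0,0.057],"claw": 1},{"offset": [-14,26,5],"rot": [0,0,0.057],"claw": 1},{"offset": [-12.5,26.5,5],"rot": [0,0,0.057],"claw": 1},{"offset": [-11,27,5],"rot": [0,0,0.057],"claw": 1},{"offset": [-9,28,5],"rot": [0,0,0.057],"claw": 1},{"offset": [-7.5,28.5,5],"rot": [0,0,0.057],"claw": 1},{"offset": [-6,28.5,5],"rot": [0,0,0.057],"claw": 1},{"offset": [-4.5,29,5],"rot": [0,0,0.057],"claw": 1},{"offset": [-3,29,5],"rot": [0,0,0.057],"claw": 1},{"offset": [0,0,0],"rot": [0,0,0],"claw": 1},{"offset": [0,0,0],"rot": [0,0,0],"claw": 1}])

```text
clock: 13.95
tcp_pos: [0.5965, -0.2876, 0.1091]
orientation: [-0.0, 0.994, 0.107, 0.0]
wrist_force: [0.6, 0.3, -0.1]
grip_width: 0.0856
finger_force: 0.0
```

```bash
python3 go.py '[[596.5,-288.3,8,-77.5,7]]'
python3 - <<'E'
from h import *
a=grab('scene')['image'][140:230,340:460];b=load('scene')['image'][200:350,240:440];t=grab('top')['image'][130:250,90:250]
cv2.imwrite('pics/g5.png',np.hstack([cv2.resize(x,(s,300),interpolation=cv2.INTER_CUBIC) for x,s in ((a,400),(b,400))])[:,:,::-1])
d=load('top'); print('spacer top px')
m=mask(d,(130,220,90,190),'orange',.055,.085); q=rect(d,m,.072); r=cv2.minAreaRect(q.astype(np.float32)); print('tab',len(q),np.round(r[0],1),np.round(r[1],1),r[2])
m=mask(d,(130,220,90,190),'orange',.03,.05); q=rect(d,m,.038); r=cv2.minAreaRect(q.astype(np.float32)); print('foot',len(q),np.round(r[0],1),np.round(r[1],1),r[2])
E
```

```text
[-0.0, 0.1, 14.4] [-0.0, -0.0, -0.0]
[-0.0, 0.1, 14.4] [-0.0, -0.0, -0.0]
[-0.0, 0.1, 14.4] [-0.0, -0.0, -0.0]
[-0.0, 0.1, 14.4] [-0.0, -0.0, -0.0]
[-0.0, 0.1, 14.4] [-0.0, -0.0, -0.0]
[-0.0, 0.1, 14.4] [-0.0, -0.0, -0.0]
[-0.0, 0.1, 14.4] [-0.0, -0.0, -0.0]
[ 596.7 -288.3    8.3]
spacer top px
tab 105 [541.5 143.1] [21.4 30.6] 73.97451782226562
foot 105 [542.3 145. ] [17.4 48.2] 74.64555358886719
```

View pics/g5.png

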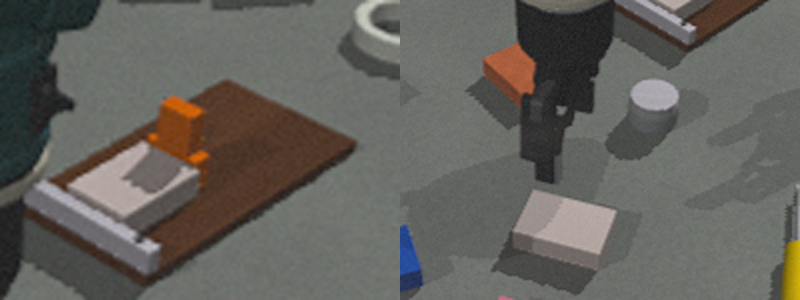

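The spacer stands flush and square against the tile end at (180,140). The gripper is above the white tile (565,230). Now descend and grip it.

Emit:
step_arm(plan=[{"offset": [0,0.5,20],"rot": [0,0,0],"claw": 1},{"offset": [0,0,20],"rot": [0,0,0],"claw": 1},{"offset": [0,0,20],"rot": [0,0,0],"claw": 1},{"offset": [0,0,20],"rot": [0,0,0],"claw": 1},{"offset": [0,0,15],"rot": [0,0,0],"claw": 1},{"offset": [0,0,8],"rot": [0,0,0],"claw": 1},{"offset": [0,0,3],"rot": [0,0,0],"claw": 1},{"offset": [0,0,0],"rot": [0,0,0],"claw": 1}])

```text
clock: 15.05
tcp_pos: [0.5965, -0.2888, 0.0024]
orientation: [0.0, 0.994, 0.107, 0.0]
wrist_force: [0.3, 0.2, 0.1]
grip_width: 0.0854
finger_force: 0.0
```

Emit:
step_arm(plan=[{"offset": [0,0,0],"rot": [0,0,0],"claw": 0.7},{"offset": [0,0,0],"rot": [0,0,0],"claw": 0.5},{"offset": [0,0,0],"rot": [0,0,0],"claw": 0.3},{"offset": [0,0,0],"rot": [0,0,0],"claw": -0.2},{"offset": [0,0,0],"rot": [0,0,0],"claw": -0.5},{"offset": [0,0,0],"rot": [0,0,0],"claw": -0.5}], newtons=60)

```text
clock: 15.8
tcp_pos: [0.5965, -0.2887, 0.0028]
orientation: [0.0, 0.994, 0.107, 0.0]
wrist_force: [-3.1, 1.3, 10.3]
grip_width: 0.0547
finger_force: 63.8
```

Emit:
step_arm(plan=[{"offset": [0,0,-10],"rot": [0,0,0],"claw": -1},{"offset": [0,0,-20],"rot": [0,0,0],"claw": -1},{"offset": [0,0,-30],"rot": [0,0,0],"claw": -1},{"offset": [0,0,-30],"rot": [0,0,0],"claw": -1},{"offset": [0,0,-20],"rot": [0,0,0],"claw": -1},{"offset": [0,0,0],"rot": [0,0,0],"claw": -1}])

```text
clock: 16.55
tcp_pos: [0.597, -0.2889, 0.1138]
orientation: [0.0, 0.994, 0.107, 0.001]
wrist_force: [0.1, 0.5, -3.1]
grip_width: 0.0548
finger_force: 64.6
```

```bash
python3 go.py '[[560,0,150,-45,9],[572,259,120,-15.5,9]]'
```

```text
[2.8, -32.2, -4.1] [0.0, -0.0, -0.063]
[4.8, -32.0, -4.1] [0.0, -0.0, -0.063]
[6.8, -31.6, -4.1] [0.0, -0.0, -0.063]
[8.8, -31.1, -4.1] [0.0, -0.0, -0.063]
[10.8, -30.5, -4.1] [0.0, -0.0, -0.063]
[12.7, -29.8, -4.1] [0.0, -0.0, -0.063]
[14.5, -28.9, -4.1] [0.0, -0.0, -0.063]
[16.3, -28.0, -4.1] [0.0, -0.0, -0.063]
[18.0, -26.9, -4.1] [0.0, -0.0, -0.063]
[21.2, -19.5, 3.4] [0.0, -0.0, -0.058]
[22.3, -18.2, 3.4] [0.0, -0.0, -0.058]
[23.3, -16.9, 3.4] [0.0, -0.0, -0.058]
[24.3, -15.5, 3.4] [0.0, -0.0, -0.058]
[25.1, -14.1, 3.4] [0.0, -0.0, -0.058]
[25.9, -12.6, 3.4] [0.0, -0.0, -0.058]
[26.6, -11.1, 3.4] [0.0, -0.0, -0.058]
[27.2, -9.5, 3.4] [0.0, -0.0, -0.058]
[27.7, -8.0, 3.4] [0.0, -0.0, -0.058]
[572.1 258.9 119.6]
```

```bash
python3 go.py '[[562,0,145,-45,9],[558.5,208.3,120,-15.5,8]]'
```

```text
[3.0, -32.2, -3.5] [0.0, -0.0, -0.063]
[5.0, -31.9, -3.5] [0.0, -0.0, -0.063]
[7.0, -31.6, -3.5] [0.0, -0.0, -0.063]
[9.0, -31.0, -3.5] [0.0, -0.0, -0.063]
[11.0, -30.4, -3.5] [0.0, -0.0, -0.063]
[12.9, -29.7, -3.5] [0.0, -0.0, -0.063]
[14.7, -28.8, -3.5] [0.0, -0.0, -0.063]
[16.5, -27.8, -3.5] [0.0, -0.0, -0.063]
[18.2, -26.7, -3.5] [0.0, -0.0, -0.063]
[18.0, -18.8, 3.1] [0.0, -0.0, -0.065]
[19.2, -17.6, 3.1] [0.0, -0.0, -0.065]
[20.3, -16.3, 3.1] [0.0, -0.0, -0.065]
[21.3, -15.0, 3.1] [0.0, -0.0, -0.065]
[22.2, -13.5, 3.1] [0.0, -0.0, -0.065]
[23.1, -12.1, 3.1] [0.0, -0.0, -0.065]
[23.8, -10.5, 3.1] [0.0, -0.0, -0.065]
[24.5, -9.0, 3.1] [0.0, -0.0, -0.065]
[558.5 208.3 120. ]
```

Emit:
step_arm(plan=[{"offset": [3,-32,-3.5],"rot": [0,0,-0.063],"claw": -1},{"offset": [5,-32,-3.5],"rot": [0,0,-0.063],"claw": -1},{"offset": [7,-31.5,-3.5],"rot": [0,0,-0.063],"claw": -1},{"offset": [9,-31,-3.5],"rot": [0,0,-0.063],"claw": -1},{"offset": [11,-30.5,-3.5],"rot": [0,0,-0.063],"claw": -1},{"offset": [13,-29.5,-3.5],"rot": [0,0,-0.063],"claw": -1},{"offset": [14.5,-29,-3.5],"rot": [0,0,-0.063],"claw": -1},{"offset": [16.5,-28,-3.5],"rot": [0,0,-0.063],"claw": -1},{"offset": [18,-26.5,-3.5],"rot": [0,0,-0.063],"claw": -1},{"offset": [18,-19,0],"rot": [0,0,-0.065],"claw": -1},{"offset": [19,-17.5,0],"rot": [0,0,-0.065],"claw": -1},{"offset": [20.5,-16.5,0],"rot": [0,0,-0.065],"claw": -1},{"offset": [21.5,-15,0],"rot": [0,0,-0.065],"claw": -1},{"offset": [22,-13.5,0],"rot": [0,0,-0.065],"claw": -1},{"offset": [23,-12,0],"rot": [0,0,-0.065],"claw": -1},{"offset": [24,-10.5,0],"rot": [0,0,-0.065],"claw": -1},{"offset": [24.5,-9,0],"rot": [0,0,-0.065],"claw": -1},{"offset": [0,0,0],"rot": [0,0,0],"claw": -1},{"offset": [0,0,0],"rot": [0,0,0],"claw": -1}])

```text
clock: 18.92
tcp_pos: [0.5577, 0.2084, 0.1435]
orientation: [0.0, 0.796, 0.606, -0.0]
wrist_force: [-0.4, -0.7, -3.4]
grip_width: 0.0547
finger_force: 64.5
```

```bash
python3 go.py '[[558.5,208.3,20,-15.5,7]]'
python3 - <<'E'
from h import *
t=grab('top')['image'][130:250,90:250];b=grab('scene')['image'][100:220,330:490]
cv2.imwrite('pics/g6.png',np.hstack([cv2.resize(x,(400,300),interpolation=cv2.INTER_CUBIC) for x in (b,t)])[:,:,::-1])
E
```

```text
[0.0, 0.1, 17.6] [0.0, 0.0, 0.0]
[0.0, 0.1, 17.6] [0.0, 0.0, 0.0]
[0.0, 0.1, 17.6] [0.0, 0.0, 0.0]
[0.0, 0.1, 17.6] [0.0, 0.0, 0.0]
[0.0, 0.1, 17.6] [0.0, 0.0, 0.0]
[0.0, 0.1, 17.6] [0.0, 0.0, 0.0]
[0.0, 0.1, 17.6] [0.0, 0.0, 0.0]
[558.3 208.1  20.3]
```

View pics/g6.png

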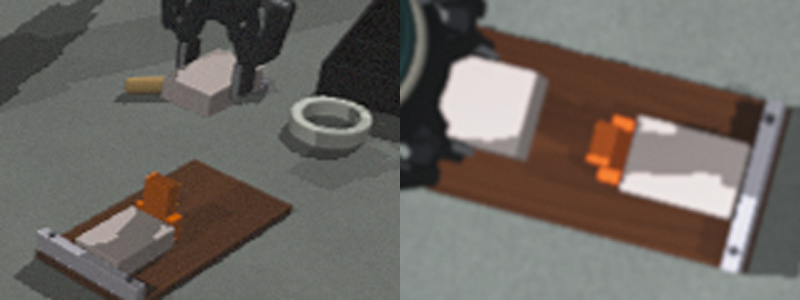

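The tile is level in hand (left crop (215,85)). In the top crop the spacer at (612,150) stands flush and centred on the bonded tile. Descending beyond the spacer.

Emit:
step_arm(plan=[{"offset": [0,0.7,20],"rot": [0,0,0],"claw": -1},{"offset": [0,0,25],"rot": [0,0,0],"claw": -1},{"offset": [0,0,25],"rot": [0,0,0],"claw": -1},{"offset": [0,0,25],"rot": [0,0,0],"claw": -1},{"offset": [0,0,18],"rot": [0,0,0],"claw": -1},{"offset": [0,0,10],"rot": [0,0,0],"claw": -1},{"offset": [0,0,4],"rot": [0,0,0],"claw": -1},{"offset": [0,0,0],"rot": [0,0,0],"claw": -1},{"offset": [0,0,0],"rot": [0,0,0],"claw": -1}])

```text
clock: 20.15
tcp_pos: [0.5587, 0.2084, 0.0172]
orientation: [0.0, 0.796, 0.606, 0.0]
wrist_force: [0.1, 0.1, -2.3]
grip_width: 0.0546
finger_force: 64.6
```

Run:
```python
from h import *
o=arm.get_obs();p=o['tcp_pos']*1000;print(p,o['wrist_force'])
t=np.radians(74.5);ux=np.array([np.cos(t),np.sin(t)]);uy=np.array([-np.sin(t),np.cos(t)])
z=p[2]/1000-.0026+.024
d=grab('top'); m=mask(d,(135,230,90,155),'white',z-.008,z+.008); q=rect(d,m,z); x=q@ux;y=q@uy
print('tile x',x.min(),'ymin/max',np.percentile(y,[.5,99.5]),'tcp',p[:2]@ux,p[:2]@uy)
lo,hi=np.percentile(y,[1,99]); print('near end by strip',[round(x[(y>a)&(y<=a+6)].min(),1) for a in np.arange(lo,hi-6,6)])
m=mask(d,(165,225,150,246),'white',.026,.045);q=rect(d,m,.034);y=q@uy;x=q@ux;k=x>x.max()-70;print('set y',np.percentile(y[k],[.5,99.5]),'end',x.max())
```

```text
[558.65112198 208.42141028  17.24140683] [ 0.14220665  0.1280798  -2.25461558]
tile x 319.19078354361 ymin/max [-511.36776271 -456.85080011] tcp 350.13423668114683 -482.6350346310887
near end by strip [np.float64(332.9), np.float64(331.0), np.float64(329.5), np.float64(328.0), np.float64(326.1), np.float64(324.6), np.float64(322.6), np.float64(321.2)]
set y [-512.12699802 -456.95545037] end 343.7128721659828
```

Run:
```python
from h import *
t=np.radians(74.5);ux=np.array([np.cos(t),np.sin(t)]);uy=np.array([-np.sin(t),np.cos(t)])
d=load('top'); z=.0386; m=mask(d,(135,230,90,190),'white',z-.01,z+.01); q=rect(d,m,z); x=q@ux;y=q@uy; k=x>296; x=x[k];y=y[k]
lo,hi=np.percentile(y,[1,99]); print('near end by strip',[round(x[(y>a)&(y<=a+6)].min(),1) for a in np.arange(lo,hi-6,6)])
m=mask(d,(130,220,90,190),'orange',.02,.085); q=rect(d,m,.038); print('spacer px pts x,y',np.percentile(q@ux,[1,99]),np.percentile(q@uy,[1,99]))
```

```text
near end by strip [np.float64(308.4), np.float64(307.9), np.float64(308.2), np.float64(308.8), np.float64(308.3), np.float64(308.2), np.float64(308.0), np.float64(307.0), np.float64(307.3)]
spacer px pts x,y [276.63156933 304.2604274 ] [-507.24801181 -460.42574295]
```

The tile is square within about 1° and centred, roughly 14 mm from the spacer. Lower to just above the board and close up.

Emit:
step_arm(plan=[{"offset": [0,0,2.5],"rot": [0,0,0],"claw": -1},{"offset": [-3,0,1],"rot": [0,0,0],"claw": -1},{"offset": [-3,0,0],"rot": [0,0,0],"claw": -1},{"offset": [-2,0,0],"rot": [0,0,0],"claw": -1},{"offset": [-2,0,0],"rot": [0,0,0],"claw": -1},{"offset": [-1,0,0],"rot": [0,0,0],"claw": -1},{"offset": [0,0,0],"rot": [0,0,0],"claw": -1},{"offset": [0,0,0],"rot": [0,0,0],"claw": -1}])

```text
clock: 21.2
tcp_pos: [0.5554, 0.1977, 0.0131]
orientation: [0.0, 0.796, 0.606, 0.0]
wrist_force: [0.2, 1.1, -2.5]
grip_width: 0.0544
finger_force: 64.6
```

Emit:
step_arm(plan=[{"offset": [-0.7,0,0],"rot": [0,0,0],"claw": -1},{"offset": [0,0,0],"rot": [0,0,0],"claw": -1}])

```text
clock: 21.45
tcp_pos: [0.5552, 0.197, 0.0131]
orientation: [0.0, 0.796, 0.606, -0.0]
wrist_force: [-0.4, -0.2, -2.4]
grip_width: 0.0547
finger_force: 64.6
```

Emit:
step_arm(plan=[{"offset": [-0.7,0,0],"rot": [0,0,0],"claw": -1},{"offset": [0,0,0],"rot": [0,0,0],"claw": -1}])

```text
clock: 21.7
tcp_pos: [0.555, 0.1962, 0.0131]
orientation: [0.0, 0.796, 0.605, -0.0]
wrist_force: [-0.1, -0.1, -2.5]
grip_width: 0.0548
finger_force: 64.6
```

Emit:
step_arm(plan=[{"offset": [-0.7,0,0],"rot": [0,0,0],"claw": -1},{"offset": [0,0,0],"rot": [0,0,0],"claw": -1}])

```text
clock: 21.95
tcp_pos: [0.5548, 0.1956, 0.0131]
orientation: [0.0, 0.796, 0.605, -0.0]
wrist_force: [0.5, 0.1, -1.9]
grip_width: 0.0545
finger_force: 64.6
```

Emit:
step_arm(plan=[{"offset": [-0.7,0,0],"rot": [0,0,0],"claw": -1},{"offset": [0,0,0],"rot": [0,0,0],"claw": -1}])

```text
clock: 22.2
tcp_pos: [0.5546, 0.1949, 0.0131]
orientation: [0.0, 0.796, 0.605, -0.0]
wrist_force: [0.0, 0.9, -2.3]
grip_width: 0.0547
finger_force: 64.6
```

Emit:
step_arm(plan=[{"offset": [-0.7,0,0],"rot": [0,0,0],"claw": -1},{"offset": [0,0,0],"rot": [0,0,0],"claw": -1}])

```text
clock: 22.45
tcp_pos: [0.5544, 0.1942, 0.0131]
orientation: [0.0, 0.796, 0.605, -0.0]
wrist_force: [1.3, 0.5, -2.1]
grip_width: 0.0548
finger_force: 64.6
```

Emit:
step_arm(plan=[{"offset": [-0.7,0,0],"rot": [0,0,0],"claw": -1},{"offset": [0,0,0],"rot": [0,0,0],"claw": -1}])

```text
clock: 22.7
tcp_pos: [0.5543, 0.1937, 0.0131]
orientation: [0.0, 0.796, 0.606, 0.0]
wrist_force: [-0.3, 0.7, -2.3]
grip_width: 0.0544
finger_force: 64.6
```

Emit:
step_arm(plan=[{"offset": [-0.7,0,0],"rot": [0,0,0],"claw": -1},{"offset": [0,0,0],"rot": [0,0,0],"claw": -1}])

```text
clock: 22.95
tcp_pos: [0.5543, 0.1937, 0.0132]
orientation: [-0.0, 0.796, 0.606, 0.0]
wrist_force: [0.3, 5.2, -3.1]
grip_width: 0.0548
finger_force: 64.5
```

Emit:
step_arm(plan=[{"offset": [-0.7,0,0],"rot": [0,0,0],"claw": -1},{"offset": [0,0,0],"rot": [0,0,0],"claw": -1}])

```text
clock: 23.2
tcp_pos: [0.5542, 0.1936, 0.0134]
orientation: [-0.0, 0.796, 0.606, 0.001]
wrist_force: [1.9, 7.6, -4.4]
grip_width: 0.0552
finger_force: 64.5
```

Run:
```python
from h import *
o=arm.get_obs();print(o['tcp_pos'],o['wrist_force'])
t=grab('top')['image'][140:230,100:220];b=grab('scene')['image'][140:220,350:457]
cv2.imwrite('pics/g7.png',np.hstack([cv2.resize(x,(400,300),interpolation=cv2.INTER_CUBIC) for x in (b,t)])[:,:,::-1])
```

```text
[0.55423778 0.19362407 0.0133558 ] [ 1.9443576   7.59740356 -4.43251044]
```

View pics/g7.png

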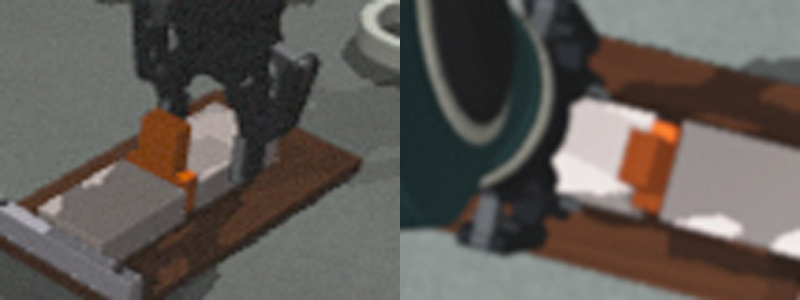

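Contact at about 7 N, with the spacer standing closed between both tiles. I'll ease the push and set the tile down on the board.

Emit:
step_arm(plan=[{"offset": [0.5,0,0.4],"rot": [0,0,0],"claw": -1},{"offset": [0,0,0.5],"rot": [0,0,0],"claw": -1},{"offset": [0,0,0],"rot": [0,0,0],"claw": -1}])

```text
clock: 23.68
tcp_pos: [0.5543, 0.1936, 0.0128]
orientation: [-0.0, 0.796, 0.606, 0.001]
wrist_force: [-1.4, 5.7, 7.7]
grip_width: 0.0547
finger_force: 65.7
```

Emit:
step_arm(plan=[{"offset": [0,0,0.4],"rot": [0,0,0],"claw": -1},{"offset": [0,0,0],"rot": [0,0,0],"claw": -1}])

```text
clock: 23.92
tcp_pos: [0.5543, 0.1936, 0.0128]
orientation: [-0.0, 0.796, 0.606, 0.001]
wrist_force: [-4.8, 4.4, 15.5]
grip_width: 0.0548
finger_force: 66.7
```

Emit:
step_arm(plan=[{"offset": [0,0,-0.5],"rot": [0,0,0],"claw": -1},{"offset": [0,0,0],"rot": [0,0,0],"claw": 0.4},{"offset": [0,0,0],"rot": [0,0,0],"claw": 0.6},{"offset": [0,0,0],"rot": [0,0,0],"claw": 0.8},{"offset": [0,0,0],"rot": [0,0,0],"claw": 0.8},{"offset": [0,0,-5],"rot": [0,0,0],"claw": 0.8},{"offset": [0,0,-15],"rot": [0,0,0],"claw": 0.8},{"offset": [0,0,-30],"rot": [0,0,0],"claw": 0.8},{"offset": [0,0,-40],"rot": [0,0,0],"claw": 0.8},{"offset": [0,0,-40],"rot": [0,0,0],"claw": 0.8},{"offset": [50,0,-20],"rot": [0,0,0],"claw": 0.8},{"offset": [60,0,0],"rot": [0,0,0],"claw": 0.8},{"offset": [60,0,0],"rot": [0,0,0],"claw": 0.8},{"offset": [60,0,0],"rot": [0,0,0],"claw": 0.8},{"offset": [0,0,0],"rot": [0,0,0],"claw": 0.8}], newtons=20)

```text
clock: 25.8
tcp_pos: [0.6143, 0.4193, 0.1622]
orientation: [-0.0, 0.794, 0.608, 0.0]
wrist_force: [0.4, -0.9, -0.3]
grip_width: 0.0771
finger_force: 0.0
```

Run:
```python
from h import *
o=arm.get_obs();print(o['tcp_pos'],o['wrist_force'])
t=np.radians(74.5);ux=np.array([np.cos(t),np.sin(t)]);uy=np.array([-np.sin(t),np.cos(t)])
d=grab('top'); m=mask(d,(135,235,90,246),'white',.028,.042); q=rect(d,m,.034); x=q@ux;y=q@uy
for n,k in(('set',(x>200)&(x<280)),('tile',x>288)):
    print(n,'x',np.percentile(x[k],[.3,99.7]),'y',np.percentile(y[k],[.5,99.5]), cv2.minAreaRect(q[k].astype(np.float32)))
t=d['image'][130:235,90:230];b=grab('scene')['image'][140:220,350:457]
cv2.imwrite('pics/g8.png',np.hstack([cv2.resize(x,(400,300),interpolation=cv2.INTER_CUBIC) for x in (b,t)])[:,:,::-1])
```

```text
[0.61426715 0.41934315 0.16217206] [ 0.37766553 -0.86266395 -0.33119957]
set x [200.17446427 275.73269512] y [-511.65718361 -457.12408687] ((530.5392456054688, 100.00520324707031), (76.25440216064453, 55.8129997253418), 74.75145721435547)
tile x [295.21787271 376.95944425] y [-511.46926929 -455.91813268] ((555.8051147460938, 194.1608428955078), (83.21833801269531, 56.07027816772461), 74.69733428955078)
```

View pics/g8.png

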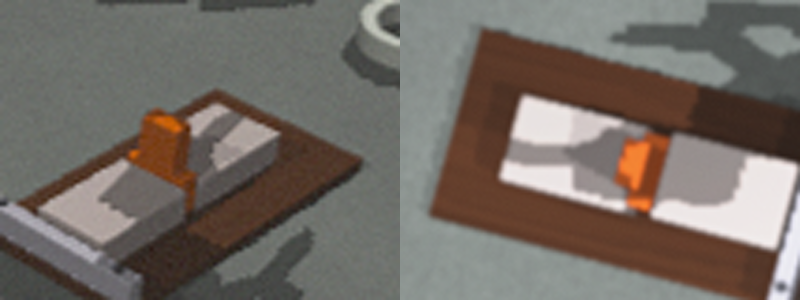

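The final view shows the spacer upright in the joint (150,150 in the left crop). Both tiles are in line: yaw 74.75 and 74.70, lateral offset under 1 mm, gap about 16 mm. Handing in.

```bash
python3 -c "
from station import arm
print(arm.finish_job())"
```

```text
the job is handed in; nothing more can be done
None
```

The job is handed in at about 26 s: the orange spacer stands upright and centred against the bonded tile's free end, and the white tile lies flat, in line and closed up against it, with a measured gap of about 16 mm; the terracotta tile and the look-alikes were not touched.

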